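Clamp the jar in the jar holder

ROBOT

A 7-joint arm with a two-finger parallel gripper is mounted at the origin on the work surface. World frame = base frame: x ahead of the robot, y to its left, z up, the work surface at z = 0. Lengths are in mm, angles in rad, forces in N, time in s.
With the tool pointing down it reaches from about 425 to 1025 mm from the base axis. Payload 9.4 kg.
Tool frame: the origin (TCP) lies midway between the tips of the shut fingers; the grasp point (between the pads) lies 19 mm behind it; z points along the fingers, y is the line along which they close (so a half turn about z gives the same grasp; the last joint's range is limited). The gripper opens to 93 mm and grips with 3 to 60 N. Pads are 15 mm wide; open, the fingers measure 128 mm over their backs; the gripper's body (75 mm by 188 mm) begins 65 mm behind the grasp point.
Start: joints at [-1.296, 0.599, -0.003, 1.599, 0.002, 0.943, -0.08], TCP at [249.831, 680.594, 218.618] pointing down, gripper open.
Joint ranges: [-2.57, 2.57], [-0.35, 1.97], [-1.29, 1.29], [0.11, 2.56], [-1.05, 4.19], [0.11, 1.86], [-2.63, 2.63]. Speed limits (rad/s): [2.22, 2.22, 3.01, 3.01, 3.14, 3.14, 3.14].

INTERFACE

Orientations are given as a unit quaternion [x, y, z, w].
In Python, from plant import r gives the robot as it stands. The module is installed in compiled form; this text tells all that it offers.
- The arm moves only by the tool step_arm, never from a script. Its argument "targets" is a list of rows, each a list of 3 entries, a list of its own where there are three numbers: the shift along the tool's x, y, z scaled (see below), then the turn, a rotation vector about the tool's x, y, z scaled (see below), then the closure, from -1 (fully open) to 1 (shut). In form: [[[x, y, z], [rx, ry, rz], fingers], ...]. A call has 1 to 5 rows; each row is the pose to reach, as a shift and turn from the pose commanded when the call began, along the tool's axes at that moment; what a row does not reach only later rows make up. The controller multiplies each number of a shift by 25 cm and each number of a turn by 60 degrees. A row lasts 1/8 s, in which the tool goes at most 62.5 mm and 10.7 degrees, less where a joint would pass 70% of its speed; a pose out of reach is approached as far as the arm can. A call with a number of a shift or a turn outside -1 to 1 is refused whole. A call with a gripper value outside its range is refused whole. The fingers move at their own pace and stop on an object; "squeeze" is the grip in N (left out, the last holds). Time passes only in rows, so rows that repeat a pose let the fingers close. It gives the time, the measured TCP pose, the force, the opening and the grip force at its end, in the units of the state.
- r.observe(): the state, without advancing time (a new reading comes with each control period).
- r.capture(name): name is "scene" or "top"; returns (picture, depth): 400x640x3 uint8, red, green, blue; 400x640 float32, mm along the optical axis (not along the pixel's ray), 0 where there is no reading.
- r.calibration(name): a dict with "intrinsics" (3x3 intrinsics, pixels), "R" (3x3) and "t" (3): a world point X has camera coordinates R X + t. Camera axes: x right, y down, z forward; pixel columns grow to the right and rows downward; lengths in mm; the calibration is good to about 2 mm. A picture is of the moment at which its call begins. calibration takes no time and is no camera call.
- r.finish_job(): hands the job in; it is judged then, once.
Trained networks look in the newest picture that a camera, given by its name, has taken for a name from the list of things; names that differ only in an ending like _2 or _b are one class to them, and where a whole thing is asked for, a point or a joint stands for the part that bears it (a point fixed in the world has none). Each returns a list of dicts, best first, with "score" (0 to 1); they miss things now and then, are a little off and sometimes report something else, mostly with a low value. They report only what shows in the picture. A call takes as long as a camera call. They do not tell look-alikes from the thing itself.
- r.recognise(camera, name): "centre" ([column, row] in pixels, amid what is visible of it).
- r.outline_of(camera, name): "pixels" (400x640 bool, what is visible of it) and "centre" ([column, row] in pixels, amid what is visible of it).
- r.mark_of(camera, name): "centre" ([column, row] in pixels: a listed point, or the origin of a listed thing).
The state is a dict: "t": time; "joints": joint angles; "qvel": joint speeds; "effort": joint torques, N m; "tcp_pos": TCP position; "orientation": TCP orientation; "force": force on the tool from outside, world axes, zero at the start; "wrist_torque": the same for the moment, N m; "gripper_width": finger opening in mm; "grasp_force": force on a finger pad.
Only numpy, scipy, OpenCV 4.12 (cv2) and the standard library are available. Lean on these libraries where they do the work, as an engineer would, in place of code of your own. Each camera call takes 0.05 s, during which the arm holds its last target. There are 200 camera calls.

TASK

The empty jar stands loose in the jar holder and its jaw is locked too far back. Turn the red clamp handle to free the jaw, push the jaw so that it slides the jar gently up against the fixed stop and the jar is held with no gap on either side, then turn the handle back to lock the jaw there. Keep the gripper off the jar, keep the jar standing, and leave everything else on the counter where it is.

Things in the scene. Friction and masses are not known exactly. Their poses are not given: they have to be found in the camera images.
- fixture: Jar holder fixed to the counter: white board, x -70..70, y -170..190 mm, 12 thick; origin at counter level. Along y: aluminium rail (34 wide, top 30 high, y -150..30), jar's place between two kerbs (inner faces x -52, +52, tops 24 high), blue fixed stop with rubber face (100 wide, 22..86 high, top of stop 90) at y 150. The blue jaw on the rail closes towards +y; side -x faces the robot.
- seat (a point): Point on the top of the board (12 mm above the counter), at fixture x 0, y +110 mm: where the jar's underside centre is when it touches the fixed stop. Axes as the fixture's (y towards the stop). The jar's place along x does not matter.
- jaw (a joint): Slide of the jaw in m: 0 fully back, grows towards the fixed stop (fixture +y), range 0 to 0.12. At 0.100 the jar is held between the jaw and the stop with no gap. When free, the jaw slides with about 4 N of friction and stays where it is left; when locked, it creeps only a mm or two under a hard push (25 N).
- jaw_pad (a point): Centre of the jaw's rubber face (84 mm wide, 24 to 84 mm high), which looks to fixture +y; 54 mm above the counter. Behind it an aluminium plate (90 wide, 18 to 86 high) and the blue jaw block (80 wide, 70 long, 32 to 72 high). Axes as the fixture's.
- jaw_back (a point): Centre of the flat rear face of the blue jaw block (80 mm wide, 32 to 72 mm high; looks to fixture -y), 52 mm above the counter and 80 mm behind the jaw_pad. Push here towards fixture +y to close the jaw. At jaw = q it lies at fixture x 0, y = q - 0.110 m.
- clamp (a joint): Turn of the red clamp handle about the vertical (rad), 0 to 1.3, firm end stops; grows clockwise seen from above. 0: jaw free; 1.3: fully locked (as at the start, about). Below 0.5 the jaw is fully free, from about 0.7 the clamp bites, from 1.0 it is locked. It stays where it is left; turning takes 2.5 to 4.5 N at the handle's end.
- clamp_pivot (a point): On the vertical axis of the handle, at its bar's height (88 mm), over the middle of the jaw block: 35 mm ahead of jaw_back, 45 behind jaw_pad. Red hub round it: 42 mm diameter, top 101 mm high. For clamp = c the handle points from here along (-cos(1-c), -sin(1-c)) in fixture x, y: at 1 straight to -x, at 0 leaning back away from the stop.
- clamp_grip (a point): On the upright red peg (22 mm diameter, 80 to 114 mm above the counter) at the end of the handle, 100 mm from the pivot; the point is 100 mm above the counter. A round red bar (13 mm thick, centre 88 mm high, underside 81 mm high) joins the hub to it; the handle may be pushed on the bar or the peg.
- jar: Empty clear glass jar with a steel screw lid, 80 mm diameter, 110 mm tall, 0.2 to 0.45 kg, standing loose on the board between jaw and stop. Origin: centre of its underside; z up its axis.
- blender_base: Chrome blender base with a silver toggle switch, 176 mm diameter, 159 mm tall; origin under its centre. Leave it.
- measuring_cap: Green plastic measuring cap, 72 mm diameter, 44 mm tall; origin under its centre. Leave it.
- foot_pad: Grey rubber foot pad, 64 mm diameter, 14 mm thick, lying near the holder's robot side; origin under its centre. Leave it.
- nut_driver: Steel nut driver with a yellow handle, 193 mm long, 30 mm thick, lying on the far side of the holder; origin under the front end of the handle, x along the shaft. Leave it.
- mug: Blue mug, 80 mm diameter, 95 mm tall; origin under its centre. Leave it.
- spice_jar: Amber spice jar with a red lid, 52 mm diameter, 110 mm tall; origin under its centre. Leave it.
Mind the look-alikes: they are no part of the job. What is shaped like the jar but pink or turquoise is not meant.

How it is judged:
By the outcome, as a careful person would: the job done as asked, in the order asked, and still so for the second after the job is handed in, with the robot touching nothing.
It also fails if it takes over 67 s, if anything falls off the work surface, if the arm or the gripper's body presses on something with over 40 N, if the wrist force passes 120 N, or if a joint passes its speed limit or range.

## Working session

There is one attempt and no reset: what is moved stays moved. The work goes in short steps, Python scripts to look and compute and a tool call to move; the robot and the scene stay as the last step left them, time stands still between calls to the robot, and variables do not carry over. Pictures are saved under pics/ and viewed, at most 10 in all, crops included, and the job is handed in when it is done.

Besides the shell and the picture viewer there is one more tool, called after ">>>" as name(argument=value, ...) on one line, values as JSON. step_arm: Moves the arm, as the interface text tells. Shifts and turns lie within -1 to 1; 1 stands for 25 cm of shift or 60 degrees of turn. Its arguments: {"type":"object","properties":{"targets":{"type":"array","items":{"type":"array"}},"squeeze":{"type":"number"}},"required":["targets"]}

```bash
mkdir -p pics; cat > h.py <<'E'
import numpy as np, cv2
from plant import r
def ray(cam,px,z):
    c=r.calibration(cam);K=np.array(c["intrinsics"]);R=np.array(c["R"]);t=np.array(c["t"])
    d=R.T@np.linalg.inv(K)@np.array([px[0],px[1],1.]);o=-R.T@t
    return o+d*(z-o[2])/d[2]
def proj(cam,X):
    c=r.calibration(cam);p=np.array(c["intrinsics"])@(np.array(c["R"])@np.array(X,float)+np.array(c["t"]));return p[:2]/p[2]
def cloud(cam,depth):
    c=r.calibration(cam);K=np.array(c["intrinsics"]);v,u=np.mgrid[:400,:640]
    P=np.stack([(u-K[0,2])/K[0,0]*depth,(v-K[1,2])/K[1,1]*depth,depth],-1)
    return (P-np.array(c["t"]))@np.array(c["R"])
E
python3 - <<'E'
from h import *
ims=[]
for c in("scene","top"):
    im,d=r.capture(c); ims.append(im); np.save(f"pics/{c}_d.npy",d); cv2.imwrite(f"pics/{c}0.png",im[...,::-1])
    for n,z in(("jaw_back",52),("jaw_pad",54),("clamp_pivot",88),("clamp_grip",100),("seat",12),("fixture",0),("jar",12)):
        for m in r.mark_of(c,n)[:3]: print(c,n,np.round(m["centre"]),round(m["score"],2),np.round(ray(c,m["centre"],z)))
print(r.observe())
E
```

```text
scene jaw_back [285. 201.] 0.88 [ 553. -123.   52.]
scene jaw_back [305. 211.] 0.64 [571. -41.  52.]
scene jaw_pad [306. 209.] 0.55 [563. -40.  54.]
scene clamp_pivot [294. 200.] 0.58 [570. -82.  88.]
scene clamp_grip [307. 179.] 0.67 [464. -75. 100.]
scene clamp_grip [324. 218.] 0.52 [623.  45. 100.]
scene seat [331. 220.] 0.77 [547.  48.  12.]
scene fixture [300. 217.] 0.88 [561. -66.   0.]
scene fixture [210. 191.] 0.57 [ 559. -431.    0.]
scene fixture [297. 201.] 0.41 [ 490. -106.    0.]
scene jar [367. 198.] 0.82 [391. 135.  12.]
scene jar [373. 235.] 0.78 [558. 202.  12.]
scene jar [325. 220.] 0.71 [554.  26.  12.]
top jaw_back [368. 197.] 0.68 [ 563. -130.   52.]
top jaw_pad [335. 198.] 0.73 [557. -36.  54.]
top jaw_pad [311. 196.] 0.31 [562.  33.  54.]
top jaw_pad [355. 161.] 0.16 [666. -90.  54.]
top clamp_pivot [353. 199.] 0.8 [555. -86.  88.]
top clamp_grip [350. 230.] 0.91 [468. -77. 100.]
top seat [307. 199.] 0.93 [556.  47.  12.]
top fixture [343. 198.] 0.91 [562. -61.   0.]
top fixture [340. 198.] 0.39 [562. -51.   0.]
top jar [257. 201.] 0.92 [545. 197.  12.]
top jar [279. 253.] 0.87 [393. 125.  12.]
top jar [317. 200.] 0.7 [555.  17.  12.]
{'t': 0.8, 'joints': array([-1.29569457,  0.5992597 , -0.00248342,  1.59938976,  0.00184903,
        0.94289839, -0.07979343]), 'qvel': array([ 0.00162299, -0.0003165 , -0.00035331,  0.00066277, -0.00021029,
        0.00062832,  0.00013932]), 'effort': array([-2.88283582e-04, -7.64727187e+01,  1.49574403e+00, -2.52684599e+01,
       -5.25176141e-02,  1.07403437e-02,  8.41991914e-05]), 'tcp_pos': array([249.86011356, 680.59512589, 218.65078507]), 'orientation': array([1.74973819e-01, 9.84573085e-01, 1.87770644e-05, 4.98719757e-05]), 'force': array([ 0.39862926, -0.52966503,  0.73673103]), 'wrist_torque': array([-0.01897335,  0.03541831,  0.00272195]), 'grasp_force': 0.0, 'gripper_width': 92.99859359275352}
```

View pictures.

```bash
python3 - <<'E'
import cv2,numpy as np
t=cv2.imread("pics/top0.png");s=cv2.imread("pics/scene0.png")
cv2.imwrite("pics/a.png",cv2.resize(t[110:290,220:440],None,fx=3.6,fy=3.3,interpolation=2)[:600,:800])
E
```

```text
(no output)
```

View pics/a.png

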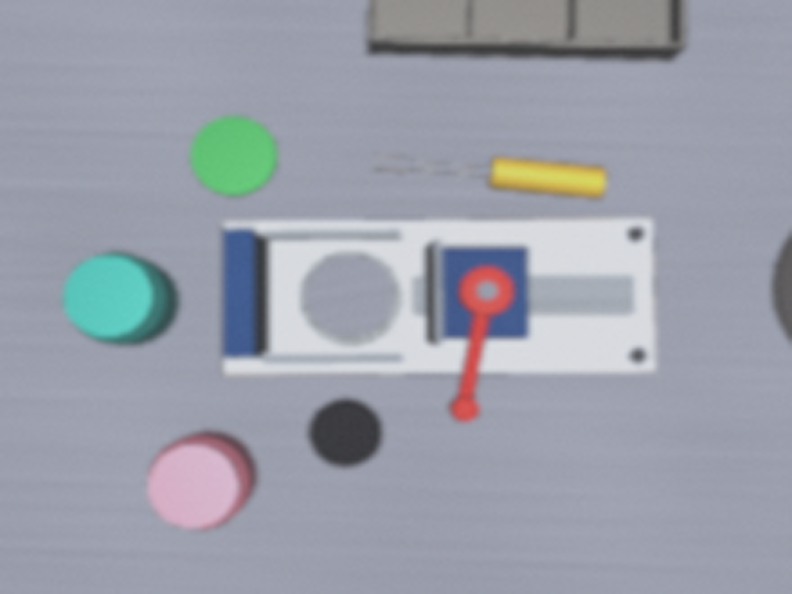

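View pics/scene0.png

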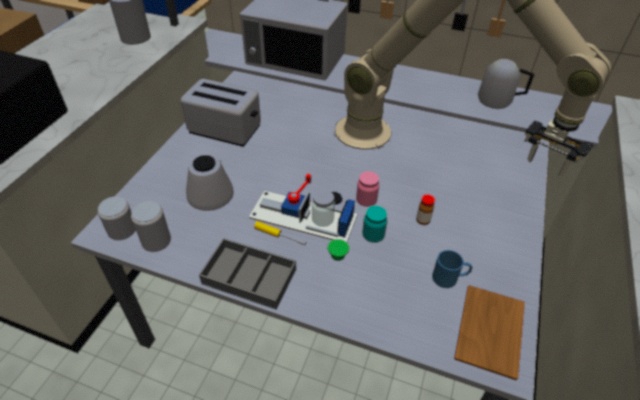

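The top picture shows the holder with its stop at left (crop column 240), and the red hub at (487,290) and peg at (465,408). The clear jar is between the kerbs at (350,297). The pink (200,485) and turquoise (115,298) jars stand outside the holder, so the jar meant is the clear one in it. The scene picture agrees.

```bash
python3 - <<'E'
from h import *
im=cv2.imread("pics/top0.png")[...,::-1].astype(int);R,G,B=im[...,0],im[...,1],im[...,2]
w=((im.min(-1)>195)&(im.max(-1)-im.min(-1)<25)).astype(np.uint8); w[:170]=0;w[225:]=0;w[:,:270]=0;w[:,410:]=0
n,l,s,_=cv2.connectedComponentsWithStats(w);k=1+s[1:,4].argmax();ys,xs=np.where(w>0)
W=np.array([ray("top",p,12)[:2] for p in zip(xs,ys)],np.float32);rc=cv2.minAreaRect(W);print("white rect",rc)
red=((R>150)&(G<110)&(B<110));red[:180]=0;red[240:]=0;red[:,:330]=0;red[:,370:]=0
v,u=np.where(red);print(u.min(),u.max(),v.min(),v.max())
d=np.load("pics/top_d.npy");C=cloud("top",d)
P=C[red];P=P[(P[:,2]>70)]
far=P[P[:,0]<490];hub=P[P[:,0]>525]
print("peg",far[far[:,2]>98].mean(0),len(far),far.max(0),far.min(0),"hub",(hub.max(0)+hub.min(0))/2,hub.mean(0))
blue=(B>R+40)&(B<180);blue&=(C[...,2]>25)
for nm,sl in(("jaw",slice(338,372)),("stop",slice(270,300))):
    m=np.zeros_like(blue);m[165:225,sl]=blue[165:225,sl];Q=C[m];print(nm,Q.min(0),Q.max(0),np.percentile(Q,[3,50,97],axis=0).round())
j=C[185:215,300:333].reshape(-1,3);print("jar z",np.percentile(j[:,2],[5,50,95]))
for n in("jar","jaw_back"):
  for o in r.outline_of("top",n): print(n,o["score"],o["centre"])
E
```

```text
white rect ((556.921875, -57.59527587890625), (135.20079040527344, 352.7012939453125), 1.59000825881958)
345 362 191 236
peg [460.73902618 -72.78526271 113.0407908 ] 67 [487.82960004 -63.23739144 117.99235513] [452.62906097 -82.49430745  87.68041093] hub [551.9048485  -89.93036273  87.11331718] [554.52746302 -88.09640844  95.38536417]
jaw [ 497.76908089 -123.93727976   65.01692121] [ 596.77105106   -2.39750542 1142.71541126] [[ 522. -121.   67.]
 [ 564.  -88.   71.]
 [ 596.  -58.   75.]]
stop [499.26786518  89.90841525  83.4596391 ] [603.54208787 115.28795708  94.49730014] [[502.  91.  85.]
 [552. 102.  89.]
 [601. 114.  93.]]
jar z [  8.94204375 118.18873365 123.83278506]
jar 0.92 [252.8, 199.7]
jar 0.88 [275.3, 253.8]
jar 0.59 [318.5, 198.9]
jaw_back 0.92 [350.7, 201.4]
jaw_back 0.24 [164.1, 164.2]
```

>>> step_arm(targets=[[[-0.2, -0.13, 0], [0, 0, 0.14], 1], [[-0.4, -0.26, 0], [0, 0, 0.28], 1], [[-0.6, -0.4, 0], [0, 0, 0.42], 1], [[-0.84, -0.55, 0], [0, 0, 0.58], 1], [[-0.84, -0.55, 0], [0, 0, 0.58], 1]], squeeze=20)

```text
t: 1.52
tcp_pos: [403.2, 474.7, 219.2]
orientation: [0.465, 0.885, -0.0, 0.001]
force: [-0.3, 0.2, 1.1]
gripper_width: 47.7
grasp_force: 0.0
```

>>> step_arm(targets=[[[-0.22, -0.06, 0], [0, 0, 0.14], 1], [[-0.44, -0.12, 0], [0, 0, 0.28], 1], [[-0.66, -0.18, 0], [0, 0, 0.42], 1], [[-0.91, -0.26, 0], [0, 0, 0.58], 1], [[-0.91, -0.26, 0], [0, 0, 0.58], 1]])

```text
t: 2.15
tcp_pos: [478.2, 251.7, 219.1]
orientation: [0.708, 0.706, -0.0, 0.001]
force: [0.1, 0.4, -0.4]
gripper_width: 1.3
grasp_force: 0.0
```

>>> step_arm(targets=[[[-0.22, 0, 0], [0, 0, 0], 1], [[-0.44, -0.02, 0], [0, 0, 0], 1], [[-0.66, -0.04, 0], [0, 0, 0], 1], [[-0.9, -0.07, 0], [0, 0, 0], 1], [[-1, -0.07, 0], [0, 0, 0], 1]])

```text
t: 2.78
tcp_pos: [460.2, 3.9, 218.9]
orientation: [0.705, 0.709, 0.0, 0.0]
force: [0.3, 0.8, 0.7]
gripper_width: 0.6
grasp_force: 0.0
```

>>> step_arm(targets=[[[-0.1, 0, 0.1], [0, 0, 0], 1], [[-0.16, 0, 0.2], [0, 0, 0], 1], [[-0.16, 0, 0.4], [0, 0, 0], 1], [[-0.16, 0, 0.52], [0, 0, 0], 1], [[-0.16, 0, 0.52], [0, 0, 0], 1]])

```text
t: 3.4
tcp_pos: [460.2, -33.4, 87.1]
orientation: [0.705, 0.71, -0.001, -0.001]
force: [0.3, 0.2, 0.6]
gripper_width: 0.6
grasp_force: 0.0
```

```bash
python3 - <<'E'
from h import *
im,d=r.capture("top");i2,_=r.capture("scene")
a=cv2.resize(im[140:260,270:400],(520,480));b=cv2.resize(i2[150:250,240:380],(280*2,400))
print(r.observe()["tcp_pos"],proj("top",r.observe()["tcp_pos"]))
cv2.imwrite("pics/b.png",a[...,::-1])
E
```

```text
[461.24913095 -33.82810724  89.08066793] [333.89604579 232.11726733]
```

View pics/b.png

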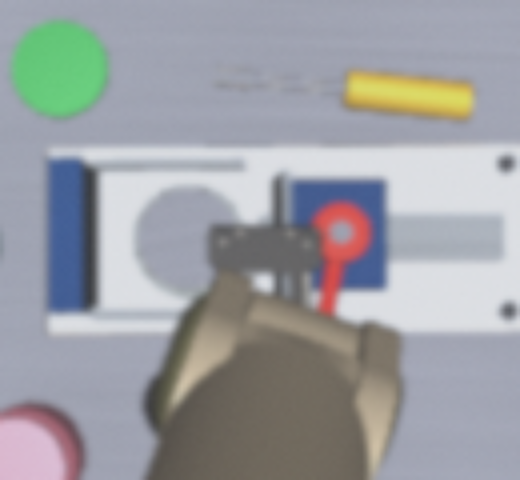

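>>> step_arm(targets=[[[-0.03, 0, 0], [0, 0, 0], 1], [[-0.06, 0, 0], [0, 0, 0], 1], [[-0.09, 0, 0], [0, 0, 0], 1], [[-0.12, 0, 0], [0, 0, 0], 1], [[-0.15, 0, 0], [0, 0, 0], 1]])

```text
t: 4.12
tcp_pos: [460.7, -72.5, 88.7]
orientation: [0.706, 0.709, -0.0, -0.0]
force: [-0.7, 0.8, 0.2]
gripper_width: 0.7
grasp_force: 0.5
```

>>> step_arm(targets=[[[-0.03, 0, 0], [0, 0, 0], 1], [[-0.06, 0, 0], [0, 0, 0], 1], [[-0.09, 0, 0], [0, 0, 0], 1], [[-0.12, 0, 0], [0, 0, 0], 1], [[-0.14, 0, 0], [0, 0, 0], 1]])

```text
t: 4.75
tcp_pos: [461.8, -107.4, 88.7]
orientation: [0.706, 0.709, 0.0, 0.0]
force: [2.1, 3.3, -0.6]
gripper_width: 0.2
grasp_force: 1.5
```

>>> step_arm(targets=[[[-0.03, 0, 0], [0, 0, 0], 1], [[-0.06, 0.01, 0], [0, 0, 0], 1], [[-0.09, 0.02, 0], [0, 0, 0], 1], [[-0.12, 0.03, 0], [0, 0, 0], 1], [[-0.14, 0.03, 0], [0, 0, 0], 1]])

```text
t: 5.38
tcp_pos: [469.4, -142.2, 88.7]
orientation: [0.705, 0.709, 0.0, 0.0]
force: [3.9, 4.7, 0.3]
gripper_width: 0.7
grasp_force: 2.2
```

>>> step_arm(targets=[[[0.06, 0, 0], [0, 0, 0], 1], [[0.06, 0, -0.2], [0, 0, 0], 1], [[0.06, 0, -0.4], [0, 0, 0], 1], [[-0.1, -0.1, -0.5], [0, 0, 0], 1], [[-0.3, -0.1, -0.5], [0, 0, 0], 1]])

```text
t: 6.0
tcp_pos: [443.0, -216.4, 215.4]
orientation: [0.705, 0.709, 0.001, 0.0]
force: [1.7, 1.2, -1.1]
gripper_width: 0.6
grasp_force: 0.0
```

>>> step_arm(targets=[[[-0.2, 0, 0], [0, 0, 0], 1], [[-0.2, 0, 0], [0, 0, 0], 1]])

```text
t: 6.25
tcp_pos: [443.0, -270.0, 213.6]
orientation: [0.708, 0.707, -0.001, 0.0]
force: [-0.4, 0.1, 0.1]
gripper_width: 0.3
grasp_force: 0.0
```

```bash
python3 - <<'E'
from h import *
im,d=r.capture("top")
a=cv2.resize(im[140:260,270:420],(600,480))
cv2.imwrite("pics/c.png",a[...,::-1]); C=cloud("top",d);im=im.astype(int);R,G,B=[im[...,i] for i in range(3)]
for n,z in(("jaw_back",52),("jaw_pad",54),("clamp_pivot",88),("clamp_grip",100),("fixture",0)):
    for m in r.mark_of("top",n)[:2]: print(n,m["centre"],round(m["score"],2),np.round(ray("top",m["centre"],z)))
bl=(B>R+40)&(C[...,2]>60)&(C[...,2]<80)&(C[...,1]<-30)&(C[...,1]>-160)&(abs(C[...,0]-556)<50);print("jaw",np.percentile(C[bl],[1,50,99],axis=0).round(1))
print(r.observe()["tcp_pos"])
E
```

```text
jaw_back [370.0, 199.8] 0.97 [ 556. -137.   52.]
jaw_pad [340.5, 200.5] 0.72 [551. -52.  54.]
clamp_pivot [358.3, 198.0] 0.81 [ 558. -100.   88.]
clamp_grip [384.4, 226.3] 0.66 [ 481. -172.  100.]
clamp_grip [370.4, 200.6] 0.56 [ 551. -132.  100.]
fixture [286.8, 158.8] 0.59 [677. 113.   0.]
fixture [345.6, 195.4] 0.56 [570. -69.   0.]
jaw [[ 521.7 -134.7   66.7]
 [ 565.5  -91.2   71.2]
 [ 596.5  -68.5   75.4]]
[ 444.30721557 -265.47201377  213.45273623]
```

View pics/c.png

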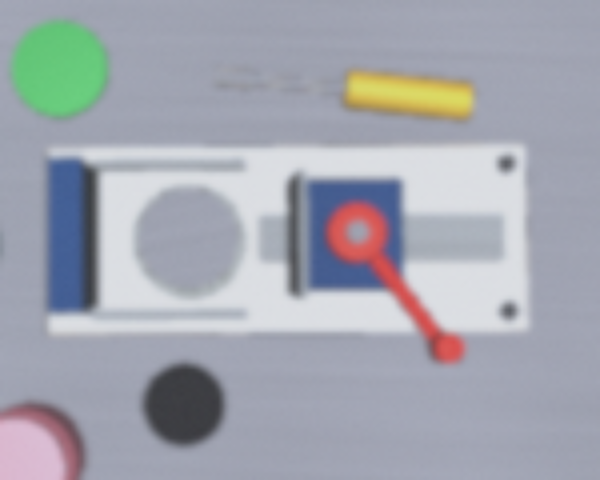

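The picture shows the handle turned to the free side (peg at (447,348)). The jaw came back about 11 mm with it and the jar is still standing at (190,240). Next I go behind the jaw.

>>> step_arm(targets=[[[0.16, 0.19, 0], [0, 0, 0], 1], [[0.32, 0.38, 0], [0, 0, 0], 1], [[0.4, 0.47, 0.05], [0, 0, 0], 1], [[0.4, 0.47, 0.25], [0, 0, 0], 1], [[0.4, 0.47, 0.4], [0, 0, 0], 1]])

```text
t: 7.18
tcp_pos: [560.7, -165.3, 111.7]
orientation: [0.705, 0.709, -0.0, -0.0]
force: [0.5, 0.5, -0.2]
gripper_width: 0.6
grasp_force: 0.0
```

>>> step_arm(targets=[[[0, 0, 0.1], [0, 0, 0], 1], [[0, 0, 0.2], [0, 0, 0], 1], [[0, 0, 0.26], [0, 0, 0], 1], [[0, 0, 0.26], [0, 0, 0], 1]])

```text
t: 7.68
tcp_pos: [560.5, -166.3, 47.7]
orientation: [0.706, 0.709, -0.001, -0.001]
force: [-0.4, 0.3, 0.3]
gripper_width: 0.1
grasp_force: 0.0
```

>>> step_arm(targets=[[[0.03, 0, 0], [0, 0, 0], 1], [[0.06, 0, 0], [0, 0, 0], 1], [[0.09, 0, 0], [0, 0, 0], 1], [[0.11, 0, 0], [0, 0, 0], 1], [[0.13, 0, 0], [0, 0, 0], 1]])

```text
t: 8.3
tcp_pos: [561.4, -134.6, 49.1]
orientation: [0.706, 0.708, -0.0, 0.001]
force: [-0.4, -4.5, 3.4]
gripper_width: 0.3
grasp_force: 2.2
```

>>> step_arm(targets=[[[0.015, 0, 0], [0, 0, 0], 1], [[0.03, 0, 0], [0, 0, 0], 1], [[0.045, 0, 0], [0, 0, 0], 1], [[0.06, 0, 0], [0, 0, 0], 1], [[0.075, 0, 0], [0, 0, 0], 1]])

```text
t: 8.93
tcp_pos: [560.9, -115.1, 48.6]
orientation: [0.706, 0.709, -0.0, -0.0]
force: [-1.5, -4.3, 4.4]
gripper_width: 0.9
grasp_force: 2.1
```

>>> step_arm(targets=[[[0.012, 0, 0], [0, 0, 0], 1], [[0.024, 0, 0], [0, 0, 0], 1], [[0.036, 0, 0], [0, 0, 0], 1], [[0.048, 0, 0], [0, 0, 0], 1], [[0.06, 0, 0], [0, 0, 0], 1]])

```text
t: 9.55
tcp_pos: [560.5, -101.3, 48.6]
orientation: [0.706, 0.708, -0.001, 0.0]
force: [-2.1, -7.9, 3.3]
gripper_width: 0.6
grasp_force: 3.9
```

```bash
python3 - <<'E'
from h import *
im,d=r.capture("top");s,_=r.capture("scene")
a=cv2.resize(im[140:260,270:420],(600,480));b=cv2.resize(s[170:250,240:370],(780,480))[:, :]
cv2.imwrite("pics/d.png",np.vstack([cv2.resize(im[165:235,270:380],(660,300),interpolation=2),cv2.resize(s[180:250,240:370],(660,300),interpolation=2)])[...,::-1])
C=cloud("top",d);im=im.astype(int);R,G,B=[im[...,i] for i in range(3)]
bl=(B>R+40)&(C[...,2]>60)&(C[...,2]<95)&(abs(C[...,0]-556)<50)&(C[...,1]>-130);
print(C[bl][C[bl][:,1]>60].min(0))
o=r.observe();print(o["tcp_pos"],o["force"])
for n,z in(("jaw_pad",54),("clamp_pivot",88)):
    for m in r.mark_of("top",n)[:2]: print(n,m["centre"],round(m["score"],2),np.round(ray("top",m["centre"],z)))
E
```

```text
[507.56383234  89.91795828  74.4450385 ]
[ 560.47183262 -100.7356527    48.5527045 ] [-1.61673709 -5.42282847  3.90789024]
jaw_pad [325.9, 197.4] 0.92 [559.  -9.  54.]
clamp_pivot [357.3, 198.3] 0.75 [557. -97.  88.]
clamp_pivot [341.7, 196.7] 0.48 [560. -53.  88.]
```

View pics/d.png

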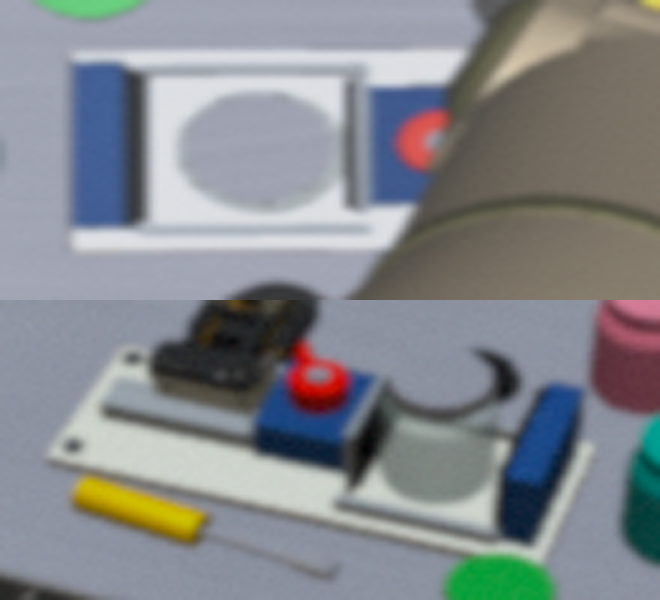

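The jaw face (crop column 350) has reached the jar (178–342). About 15 mm is left between the jar and the stop face (145).

>>> step_arm(targets=[[[0.008, 0, 0], [0, 0, 0], 1], [[0.016, 0, 0], [0, 0, 0], 1], [[0.024, 0, 0], [0, 0, 0], 1], [[0.032, 0, 0], [0, 0, 0], 1], [[0.04, 0, 0], [0, 0, 0], 1]])

```text
t: 10.38
tcp_pos: [560.1, -91.3, 48.6]
orientation: [0.706, 0.708, -0.001, -0.0]
force: [-2.4, -7.2, 4.0]
gripper_width: 0.4
grasp_force: 3.9
```

>>> step_arm(targets=[[[0.004, 0, 0], [0, 0, 0], 1], [[0.008, 0, 0], [0, 0, 0], 1], [[0.012, 0, 0], [0, 0, 0], 1]])

```text
t: 10.75
tcp_pos: [560.0, -88.3, 48.5]
orientation: [0.706, 0.708, -0.001, -0.0]
force: [-2.3, -7.3, 5.3]
gripper_width: 0.4
grasp_force: 3.8
```

>>> step_arm(targets=[[[0.004, 0, 0], [0, 0, 0], 1], [[0.008, 0, 0], [0, 0, 0], 1]])

```text
t: 11.0
tcp_pos: [560.0, -86.3, 48.5]
orientation: [0.706, 0.708, -0.001, -0.0]
force: [-4.0, -8.3, 3.5]
gripper_width: 0.2
grasp_force: 3.8
```

>>> step_arm(targets=[[[0.004, 0, 0], [0, 0, 0], 1], [[0.008, 0, 0], [0, 0, 0], 1]])

```text
t: 11.25
tcp_pos: [559.9, -84.3, 48.5]
orientation: [0.706, 0.708, -0.001, -0.0]
force: [-3.6, -8.3, 4.7]
gripper_width: 0.5
grasp_force: 3.9
```

>>> step_arm(targets=[[[0.004, 0, 0], [0, 0, 0], 1], [[0.008, 0, 0], [0, 0, 0], 1]])

```text
t: 11.5
tcp_pos: [559.9, -83.5, 48.6]
orientation: [0.706, 0.708, -0.001, 0.0]
force: [-3.0, -13.3, 4.5]
gripper_width: 0.7
grasp_force: 6.6
```

>>> step_arm(targets=[[[0.002, 0, 0], [0, 0, 0], 1], [[0.002, 0, 0], [0, 0, 0], 1]])

```text
t: 11.75
tcp_pos: [559.9, -83.5, 48.6]
orientation: [0.706, 0.708, -0.001, 0.001]
force: [-3.3, -13.1, 4.3]
gripper_width: 0.1
grasp_force: 6.3
```

```bash
python3 - <<'E'
from h import *
im,d=r.capture("top");s,_=r.capture("scene")
cv2.imwrite("pics/e.png",np.vstack([cv2.resize(im[165:235,270:380],(660,300),interpolation=2),cv2.resize(s[180:250,240:370],(660,300),interpolation=2)])[...,::-1])
o=r.observe();print(o["tcp_pos"],o["force"])
for n,z in(("jaw_pad",54),("clamp_pivot",88)):
    for m in r.mark_of("top",n)[:2]: print(n,m["centre"],round(m["score"],2),np.round(ray("top",m["centre"],z)))
E
```

```text
[559.88788606 -83.49839256  48.60152605] [ -3.9699058  -12.47073612   4.45752715]
jaw_pad [319.2, 199.5] 0.57 [553.  10.  54.]
clamp_pivot [336.0, 201.2] 0.5 [547. -38.  88.]
clamp_pivot [208.8, 244.9] 0.41 [416. 314.  88.]
```

View pics/e.png

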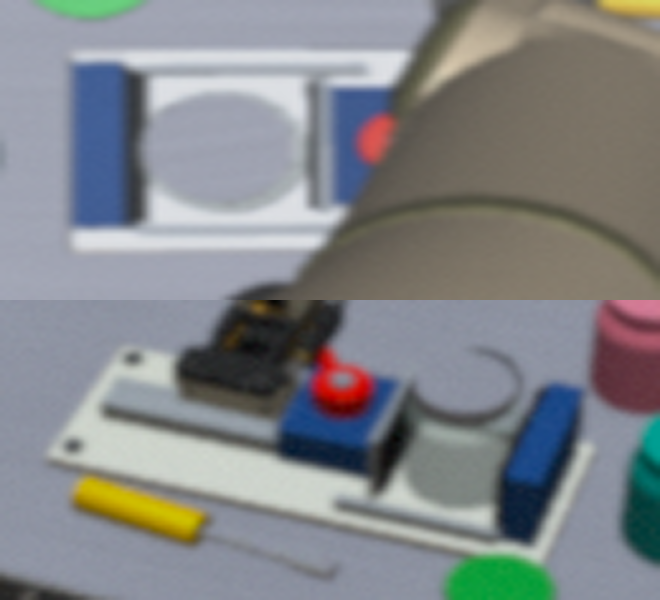

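The jar now touches both the rubber stop (column 143) and the jaw face (305), and the push force rose from 8 to 13 N. I'll back off and go behind the peg.

>>> step_arm(targets=[[[-0.05, 0, 0], [0, 0, 0], 1], [[-0.1, 0, -0.05], [0, 0, 0], 1], [[-0.1, 0, -0.25], [0, 0, 0], 1], [[-0.1, 0, -0.45], [0, 0, 0], 1], [[-0.15, -0.1, -0.6], [0, 0, 0], 1]])

```text
t: 12.58
tcp_pos: [537.7, -117.7, 201.3]
orientation: [0.705, 0.709, 0.001, 0.001]
force: [-0.1, 0.8, -0.4]
gripper_width: 0.8
grasp_force: 0.0
```

>>> step_arm(targets=[[[-0.09, -0.2, 0], [0, 0, 0], 1], [[-0.12, -0.27, 0], [0, 0, 0], 1], [[-0.12, -0.27, 0], [0, 0, 0], 1]])

```text
t: 12.95
tcp_pos: [468.3, -149.0, 199.3]
orientation: [0.706, 0.708, 0.0, 0.0]
force: [0.7, 0.2, -0.1]
gripper_width: 0.3
grasp_force: 0.0
```

```bash
python3 - <<'E'
from h import *
im,d=r.capture("scene")
for n,z in(("clamp_grip",100),("clamp_pivot",88)):
    for m in r.mark_of("scene",n)[:2]: print(n,m["centre"],round(m["score"],2),np.round(ray("scene",m["centre"],z)))
o=r.observe();print(o["tcp_pos"],o["force"])
C=cloud("scene",d);im=im.astype(int);red=(im[...,0]>130)&(im[...,1]<80)&(im[...,2]<80)&(C[...,2]>70)&(C[...,2]<125)&(abs(C[...,0]-500)<90)&(abs(C[...,1]+70)<110)
P=C[red];print(len(P),P[P[:,0]<500].round(),P.max(0),P.min(0))
E
```

```text
clamp_pivot [331.3, 221.0] 0.61 [615.  70.  88.]
clamp_pivot [307.8, 202.5] 0.53 [564. -33.  88.]
[ 470.27462186 -148.10998065  198.59750141] [ 0.51093775  0.57805117 -0.33938884]
111 [[ 474. -109.  109.]
 [ 481. -103.  117.]
 [ 478. -100.  115.]
 [ 477.  -96.  116.]
 [ 481. -107.  111.]
 [ 481. -103.  112.]
 [ 485.  -97.  118.]
 [ 479.  -96.  113.]
 [ 486. -104.  111.]
 [ 483. -102.  110.]
 [ 482.  -98.  110.]
 [ 483.  -94.  112.]
 [ 481.  -91.  112.]
 [ 485.  -97.   94.]
 [ 484.  -94.   94.]
 [ 476.  -93.   88.]
 [ 485. -101.   87.]
 [ 485.  -97.   89.]
 [ 487.  -93.   92.]
 [ 488.  -88.   95.]
 [ 489. -100.   87.]
 [ 491.  -95.   91.]
 [ 495.  -89.   96.]
 [ 492.  -95.   86.]
 [ 493.  -91.   88.]
 [ 495.  -86.   91.]
 [ 499.  -80.   92.]] [579.43534394 -19.77469159 117.71764662] [ 473.66612118 -109.38653631   86.46785693]
```

>>> step_arm(targets=[[[0, 0, 0.15], [0, 0, 0], 1], [[0, 0, 0.3], [0, 0, 0], 1], [[0, 0, 0.44], [0, 0, 0], 1], [[0, 0, 0.44], [0, 0, 0], 1]])

```text
t: 13.6
tcp_pos: [468.4, -147.9, 86.4]
orientation: [0.705, 0.709, -0.001, -0.002]
force: [-0.2, 0.3, -0.1]
gripper_width: 0.2
grasp_force: 0.0
```

>>> step_arm(targets=[[[0.03, 0, 0], [0, 0, 0], 1], [[0.06, 0, 0], [0, 0, 0], 1], [[0.09, 0, 0], [0, 0, 0], 1], [[0.12, 0, 0], [0, 0, 0], 1], [[0.15, 0, 0], [0, 0, 0], 1]])

```text
t: 14.22
tcp_pos: [466.7, -112.0, 88.9]
orientation: [0.706, 0.708, -0.001, -0.0]
force: [-5.3, -5.6, 1.1]
gripper_width: 0.6
grasp_force: 3.3
```

>>> step_arm(targets=[[[0.03, 0, 0], [0, 0, 0], 1], [[0.06, -0.01, 0], [0, 0, 0], 1], [[0.09, -0.02, 0], [0, 0, 0], 1], [[0.12, -0.02, 0], [0, 0, 0], 1], [[0.14, -0.02, 0], [0, 0, 0], 1]])

```text
t: 14.85
tcp_pos: [462.6, -76.1, 88.8]
orientation: [0.706, 0.709, -0.0, -0.0]
force: [-3.2, -3.1, 0.1]
gripper_width: 0.6
grasp_force: 1.8
```

>>> step_arm(targets=[[[0.03, 0, 0], [0, 0, 0], 1], [[0.06, 0, 0], [0, 0, 0], 1], [[0.08, 0, 0], [0, 0, 0], 1], [[0.1, 0, 0], [0, 0, 0], 1], [[0.12, 0, 0], [0, 0, 0], 1]])

```text
t: 15.48
tcp_pos: [463.2, -46.0, 88.7]
orientation: [0.706, 0.709, -0.0, -0.0]
force: [-3.9, -3.7, 1.1]
gripper_width: 0.2
grasp_force: 1.8
```

>>> step_arm(targets=[[[0.008, 0, 0], [0, 0, 0], 1], [[0.016, 0, 0], [0, 0, 0], 1], [[0.024, 0, 0], [0, 0, 0], 1]])

```text
t: 15.85
tcp_pos: [463.5, -40.3, 88.7]
orientation: [0.706, 0.709, 0.0, 0.0]
force: [-1.9, -3.7, 0.1]
gripper_width: 0.9
grasp_force: 1.9
```

>>> step_arm(targets=[[[0.008, 0, 0], [0, 0, 0], 1], [[0.016, 0, 0], [0, 0, 0], 1], [[0.024, 0, 0], [0, 0, 0], 1]])

```text
t: 16.23
tcp_pos: [464.2, -34.3, 88.7]
orientation: [0.706, 0.709, 0.0, 0.001]
force: [1.8, -4.1, -2.3]
gripper_width: 0.5
grasp_force: 2.2
```

>>> step_arm(targets=[[[0.006, 0, 0], [0, 0, 0], 1], [[0.012, 0, 0], [0, 0, 0], 1]])

```text
t: 16.48
tcp_pos: [464.3, -32.6, 88.7]
orientation: [0.706, 0.708, 0.0, 0.002]
force: [2.6, -14.0, -3.2]
gripper_width: 0.1
grasp_force: 6.9
```

The force jumped to 14 N, so the handle is on its end stop and locked. I'll retreat and check.

>>> step_arm(targets=[[[-0.05, 0, 0], [0, 0, 0], 1], [[-0.12, 0, 0], [0, 0, 0], 1], [[-0.12, 0, -0.2], [0, 0, 0], 1], [[-0.12, 0, -0.4], [0, 0, 0], 1], [[-0.3, 0, -0.5], [0, 0, 0], 1]])

```text
t: 17.1
tcp_pos: [464.5, -103.3, 215.7]
orientation: [0.703, 0.711, 0.001, -0.0]
force: [1.3, 0.5, -0.2]
gripper_width: 0.5
grasp_force: 0.0
```

>>> step_arm(targets=[[[-0.2, 0, 0], [0, 0, 0], 1], [[-0.4, 0, 0], [0, 0, 0], 1], [[-0.6, 0, 0], [0, 0, 0], 1], [[-0.6, 0, 0], [0, 0, 0], 1]])

```text
t: 17.6
tcp_pos: [463.4, -259.7, 213.8]
orientation: [0.707, 0.707, -0.0, 0.0]
force: [0.1, 0.2, -0.9]
gripper_width: 0.3
grasp_force: 0.0
```

```bash
python3 - <<'E'
from h import *
im,d=r.capture("top");s,_=r.capture("scene")
cv2.imwrite("pics/f.png",np.vstack([cv2.resize(im[165:245,270:390],(660,300),interpolation=2),cv2.resize(s[170:250,240:370],(660,300),interpolation=2)])[...,::-1])
o=r.observe();print(o["tcp_pos"],o["force"])
for n,z in(("jaw_pad",54),("jaw_back",52),("clamp_pivot",88),("clamp_grip",100),("seat",12)):
    for m in r.mark_of("top",n)[:1]: print(n,m["centre"],round(m["score"],2),np.round(ray("top",m["centre"],z)))
E
```

```text
[ 463.72916592 -255.78801756  213.37863582] [ 1.04504807  0.73730155 -0.24088779]
jaw_pad [321.4, 196.5] 0.95 [561.   4.  54.]
jaw_back [350.9, 199.2] 0.86 [556. -82.  52.]
clamp_pivot [338.6, 199.8] 0.63 [552. -45.  88.]
clamp_grip [326.9, 232.7] 0.55 [459. -14. 100.]
seat [310.3, 198.6] 0.93 [557.  37.  12.]
```

View pics/f.png

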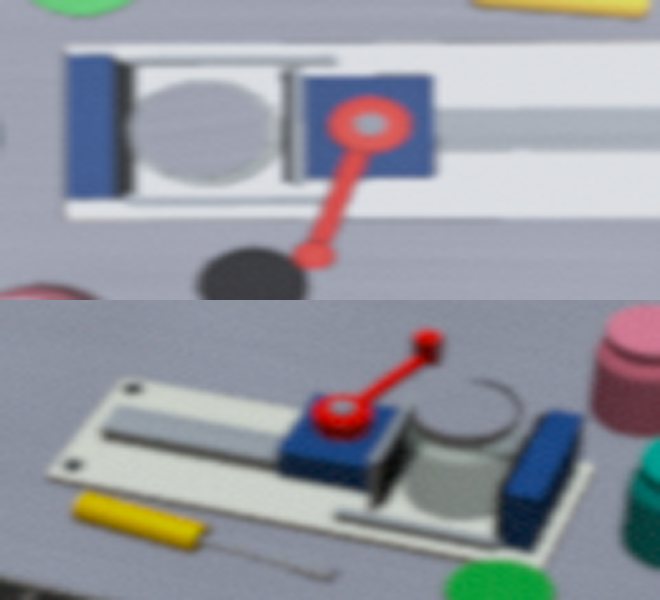

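The jar touches the stop (column 132) and the jaw (282). The handle is over to the locked side with its peg at (313,255), the jar stands, and the neighbouring things in view are unmoved.

```bash
python3 -c "
from plant import r
print(r.finish_job())"
```

```text
the job is handed in; nothing more can be done
None
```

The jar is held between the jaw and the fixed stop with no gap visible on either side, the handle is turned back to its locked end stop, and the job is handed in (no verdict was returned).

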